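# Zero the turns counter, then unbolt the winder guard and hold it ajar

## Robot

A 7-joint arm with a two-finger parallel gripper is mounted at the origin on a cart in front of the work surface, level with it; the furniture and walls round the work are solid. World frame = base frame: x ahead of the robot, y to its left, z up, the work surface at z = 0. Lengths are in m, angles in rad, forces in N, time in s.
With the tool pointing down it reaches from about 0.35 to 0.9 m from the base axis. Payload 8.1 kg.
Tool frame: the origin (TCP) lies on the centre line of the jaws, within the pads' length; the fingertips stand 8 mm ahead of it and the grasp point (between the pads) lies 11 mm behind it (tcp_to_tips is the distance from the TCP to the fingertips, in m); z points along the fingers, y is the line along which they close (so a half turn about z gives the same grasp; the last joint's range is limited). The gripper opens to 85 mm and grips with 20 to 120 N. Pads are 22 mm wide; open, the fingers measure 114 mm over their backs; the gripper's body (76 mm by 85 mm) begins 54 mm behind the grasp point. The pads swing forward as they close: fully open they stand 13 mm farther back than shut.
Start: joints at [1.109, 0.434, 0.025, 1.573, -0.012, 1.134, -0.075], TCP at [0.219, -0.585, 0.239] pointing down, gripper open.
Joint ranges: [-2.62, 2.62], [-0.44, 2.09], [-1.27, 1.32], [0.08, 2.57], [-1.32, 4.46], [0.12, 2], [-2.74, 2.74]. Speed limits (rad/s): [2.22, 2.22, 3.01, 3.01, 3.14, 3.14, 3.14].

## Interface

Orientations are given as a 3x3 rotation matrix whose columns are the frame's x, y, z axes.
In Python, from bench import read_state, capture, finish_job, find_in, place_of, tcp_to_tips gives the robot as it stands.
- The arm moves only by the tool send_rows, never from a script. Its arguments are lists of equal length, an entry for each row: "translation": the shift along the tool's x, y, z in mm, a list of three; "dr": the turn, a rotation vector about the tool's x, y, z in rad, a list of three. In form: {"translation": [[dx, dy, dz], ...], "dr": [[wx, wy, wz], ...]}. A call has 1 to 20 rows; each row is the pose to reach, as a shift and turn from the pose commanded when the call began, along the tool's axes at that moment; what a row does not reach only later rows make up. A row lasts 1/12 s, in which the tool goes at most 41.7 mm and 7.16 degrees, less where a joint would pass 70% of its speed; a pose out of reach is approached as far as the arm can. A call with a gripper value outside its range is refused whole. "grip" is the opening, from 0 (shut) to 1 (fully open), set as the call begins (left out, the last holds). The fingers move at their own pace and stop on an object; "squeeze" is the grip in N (left out, the last holds). Time passes only in rows, so rows that repeat a pose let the fingers close. It gives the time, the measured TCP pose, the force, the opening and the grip force at its end, in the units of the state.
- read_state(): the state, without advancing time (a new reading comes with each control period).
- capture(name): name is "side" or "top" or "wrist"; returns a dict with "color" (384x512x3 uint8, red, green, blue), "fx", "fy", "cx", "cy" (pixels), "rvec" (rotation vector, rad) and "tvec" (3), from world to camera coordinates, as OpenCV has them. Camera axes: x right, y down, z forward; pixel columns grow to the right and rows downward; lengths in m; the calibration is good to about 2 mm. A picture is of the moment at which its call begins. There is no depth.
- finish_job(): hands the job in; it is judged then, once.
Trained networks look in a picture, given as the dict that the camera call returned (one of the last four; its "shot" number tells which), for a name from the list of things; names that differ only in an ending like _2 or _b are one class to them, and where a whole thing is asked for, a point or a joint stands for the part that bears it (a point fixed in the world has none). Each returns a list of dicts, best first, with "confidence" (0 to 1); they miss things now and then, are a little off and sometimes report something else, mostly with a low value. They report only what shows in the picture. A call takes as long as a camera call. They do not tell look-alikes from the thing itself.
- find_in(target, picture): "rect" ([left, top, width, height] in pixels, round what is visible of it).
- place_of(target, picture): "uv" ([column, row] in pixels: a listed point, or the origin of a listed thing).
The state is a dict: "time_s": time; "joints": joint angles; "qd": joint speeds; "joint_efforts": joint torques, N m; "tool_pos": TCP position; "eef_rot": TCP orientation; "wrist_force": force on the tool from outside, world axes, zero at the start; "wrist_torque": the same for the moment, N m; "finger_gap": finger opening in m; "grip_force": force on a finger pad.
Only numpy, scipy, OpenCV 4.12 (cv2) and the standard library are available. Lean on these libraries where they do the work, as an engineer would, in place of code of your own. Each camera call takes 0.05 s, during which the arm holds its last target. There are 200 camera calls.

## Task

Get the coil winder ready for its next bobbin: first turn the reset knob of the turns counter anticlockwise, all the way back to its zero stop. Then unlatch the guard gate: its barrel bolt sags behind the bent-up lip of the keeper, so lift it by its upright knob while drawing it back towards the hinge, without wrenching the keeper. Swing the gate about 25 degrees open towards you and finish still holding it ajar, bolt drawn, because it springs shut when let go; leave the other things on the desk where they are.

Things in the scene. Friction and masses are not known exactly. Their poses are not given: they have to be found in the camera images.
- guard: Guard fence round a small bench coil winder, fixed to the desk: grey base plate, four aluminium posts 152 mm tall, clear panels, a gate in its front. Origin on the desk, in the middle of the gate opening, in the closed gate's plane. Its x points from the front into the guard, y to its left (towards the gate's hinge), z up. It stands turned by up to about 0.15 rad.
- gate_hinge (a point): Point on the gate's vertical hinge axis, 130 mm above the desk, at (0, +97 mm) in the guard's frame. The gate, 185 mm wide, reaches from here to the guard's right and is 150 mm tall.
- bolt_knob (a point): Where to hold the bolt: middle of the straight part of its upright steel knob, a round post 14 mm in diameter with a 19 mm cap; it moves with the bolt. Bolt home: at (-24, -50, +180) mm in the guard's frame. The cap's top is 24 mm above it; all but the post is under 158 mm high here, so hold it from above. The bolt's rod runs along y 50 mm below, its nose at the right end turned down.
- keeper: Dark steel bracket on the front of the guard's right post, holding the bolt's nose. Its front cheek keeps the gate shut; its inner lip is bent up, and the sagging bolt's turned-down nose hangs 7 mm below the lip's top, beyond it: the bolt slides only 4 mm unless lifted by 8 mm or more (12 mm is comfortable). Origin and axes as the guard's.
- bolt (a joint): How far the bolt is drawn, m, from 0 (home in the keeper) to 0.045 (end stop). Drawing is towards the gate's hinge (the guard's +y when the gate is shut). The nose is clear of lip and cheek from 0.026; 0.035 to 0.040 is comfortable. It slides with about 1 N of drag.
- bolt_lift (a joint): How far the bolt is lifted in its tall worn guides, m, from 0 (sagged by its own weight, 160 g) to 0.018 (top of the guides). It drops again when not held up.
- gate (a joint): Gate angle, rad: 0 shut, growing as its free end swings out towards the robot (clockwise seen from above), up to 1.2. A spring shuts it again (0.15 Nm when shut, 0.28 Nm at 0.44 rad), so it stays ajar only while held.
- counter: Turns counter of the winder, a grey box 90x110x44 mm fixed to the desk, with a round white dial on top. Origin under its middle; x points away from its drum window (the front), z up. It stands turned by up to 0.4 rad.
- knob_grip (a point): Where to grip the counter's black reset knob, on its vertical axis, 75 mm above the desk: an upright bar 46 mm long, 14 mm thick, whose top is 13 mm above this point, on a disc whose top is 23 mm below it. The bar lies along the counter's x axis at zero; the pointer end is then at the front. The point's x axis runs along the bar.
- reset_knob (a joint): Reset knob angle, rad: 0 at the zero stop, growing clockwise seen from above. It starts between 0.6 and 1.3. Turning it anticlockwise takes it to the stop; it stays where it is left (about 0.04 Nm of friction).
- oil: Bystander: small blue dropper bottle, 36 mm wide, 102 mm tall, standing right of the work. Origin under its middle.
- glue: Bystander: small green-capped glue bottle, 32 mm wide, 85 mm tall, standing at the right. Origin under its middle.
- marker: Bystander: grey marker pen, 15x138x16 mm, lying in front of the guard. Origin under its middle.
- gear: Bystander: small steel gear, 24 mm wide, 14 mm tall, on the desk between the counter and the guard. Origin under its middle.
- bobbin: Bystander: empty dark spool, 26 mm wide, 14 mm tall, on the desk to the front left of the guard. Origin under its middle.
- cap: Bystander: white tapered nozzle cap, 26 mm wide, 44 mm tall, standing near the front edge of the desk. Origin under its middle.
There are look-alikes about, which are no part of the job. There is more than one size of the counter; the one meant has the size given above.

How it is judged:
By the outcome, as a careful person would: the job done as asked, in the order asked, and still so for the second after the job is handed in, while the arm keeps its last pose, push and grip.
It also fails if it takes over 46 s, if anything falls off the work surface, if the arm or the gripper's body presses on something with over 40 N, if the wrist force passes 120 N, or if a joint passes its speed limit or range.

## Working session

There is one attempt and no reset: what is moved stays moved. The work goes in short steps, Python scripts to look and compute and a tool call to move; the robot and the scene stay as the last step left them, time stands still between calls to the robot, and variables do not carry over. Pictures are saved under pics/ and viewed, at most 10 in all, crops included, and the job is handed in when it is done.

Besides the shell and the picture viewer there is one more tool, called after "Emit:" by a JSON object that holds its "fn" and its "kwargs", one argument or row to a line. send_rows: Moves the arm, as the interface text tells. Its arguments: {"type":"object","properties":{"translation":{"type":"array"},"dr":{"type":"array"},"grip":{"type":"number"},"squeeze":{"type":"number"}},"required":["translation","dr"]}

```bash
ls; mkdir -p pics; cat > h.py <<'E'
import numpy as np, cv2, json
from scipy.spatial.transform import Rotation as R
from bench import *
def proj(c,P):
    K=np.array([[c['fx'],0,c['cx']],[0,c['fy'],c['cy']],[0,0,1]],float)
    return cv2.projectPoints(np.atleast_2d(np.array(P,float)),np.array(c['rvec'],float),np.array(c['tvec'],float),K,None)[0][:,0]
def ray(c,uv):
    Rm=R.from_rotvec(np.array(c['rvec'],float).ravel()).as_matrix();t=np.array(c['tvec'],float).ravel()
    d=Rm.T@np.array([(uv[0]-c['cx'])/c['fx'],(uv[1]-c['cy'])/c['fy'],1.]);return -Rm.T@t,d
def atz(c,uv,z):
    o,d=ray(c,uv);return o+d*(z-o[2])/d[2]
def save(c,n,crop=None,s=1):
    im=c['color'][:,:,::-1]
    if crop: x,y,w,h=crop; im=im[y:y+h,x:x+w]
    cv2.imwrite('pics/'+n,cv2.resize(im,None,fx=s,fy=s,interpolation=cv2.INTER_CUBIC))
E
python3 - <<'E'
from h import *
Z={'gate_hinge':.13,'bolt_knob':.18,'knob_grip':.075}
s=read_state();print(s['tool_pos'],s['time_s'],tcp_to_tips)
ims=[]
for n in('top','side'):
    c=capture(n);ims.append(c['color'])
    print(n,ray(c,(256,192))[0].round(3))
    for t in ['guard','keeper','gate_hinge','bolt_knob','counter','knob_grip','oil','glue','marker','gear','bobbin','cap']:
        print(t,[(round(d['confidence'],2),np.round(d['uv']).tolist(),atz(c,d['uv'],Z.get(t,0)).round(3).tolist()[:2]) for d in place_of(t,c)[:3]])
    save(c,n+'0.png',s=1.5)
E
```

```text
pics
[ 0.2192288  -0.58477023  0.23851326] 0.0 0.008
top [ 0.438 -0.114  1.277]
guard [(0.69, [146.0, 194.0], [0.534, 0.256]), (0.61, [206.0, 144.0], [0.689, 0.075])]
keeper []
gate_hinge [(0.82, [163.0, 133.0], [0.696, 0.177])]
bolt_knob [(0.69, [212.0, 142.0], [0.661, 0.031])]
counter [(0.91, [292.0, 230.0], [0.428, -0.191]), (0.6, [340.0, 209.0], [0.493, -0.336])]
knob_grip [(0.69, [146.0, 194.0], [0.529, 0.235]), (0.52, [346.0, 208.0], [0.494, -0.338]), (0.48, [291.0, 227.0], [0.438, -0.184])]
oil [(0.71, [356.0, 138.0], [0.71, -0.386])]
glue [(0.68, [373.0, 162.0], [0.637, -0.437])]
marker [(0.72, [211.0, 141.0], [0.699, 0.059]), (0.68, [158.0, 236.0], [0.405, 0.215])]
gear [(0.36, [253.0, 214.0], [0.475, -0.072])]
bobbin [(0.44, [145.0, 192.0], [0.541, 0.258])]
cap [(0.42, [250.0, 242.0], [0.392, -0.065])]
side [0.289 0.596 0.67 ]
guard [(0.65, [181.0, 259.0], [0.69, 0.073])]
keeper []
gate_hinge [(0.59, [150.0, 251.0], [0.687, 0.179]), (0.29, [276.0, 242.0], [0.442, 0.054])]
bolt_knob [(0.69, [194.0, 196.0], [0.658, 0.025])]
counter [(0.71, [301.0, 221.0], [0.436, -0.186]), (0.64, [296.0, 188.0], [0.497, -0.347])]
knob_grip [(0.71, [300.0, 170.0], [0.488, -0.346]), (0.59, [305.0, 206.0], [0.426, -0.164])]
oil [(0.52, [243.0, 171.0], [0.702, -0.38])]
glue [(0.41, [264.0, 170.0], [0.633, -0.412])]
marker [(0.6, [270.0, 342.0], [0.401, 0.209])]
gear [(0.4, [279.0, 240.0], [0.474, -0.084])]
bobbin [(0.57, [201.0, 337.0], [0.538, 0.248]), (0.46, [265.0, 166.0], [0.641, -0.441])]
cap [(0.45, [300.0, 255.0], [0.404, -0.053])]
```

View pics/top0.png

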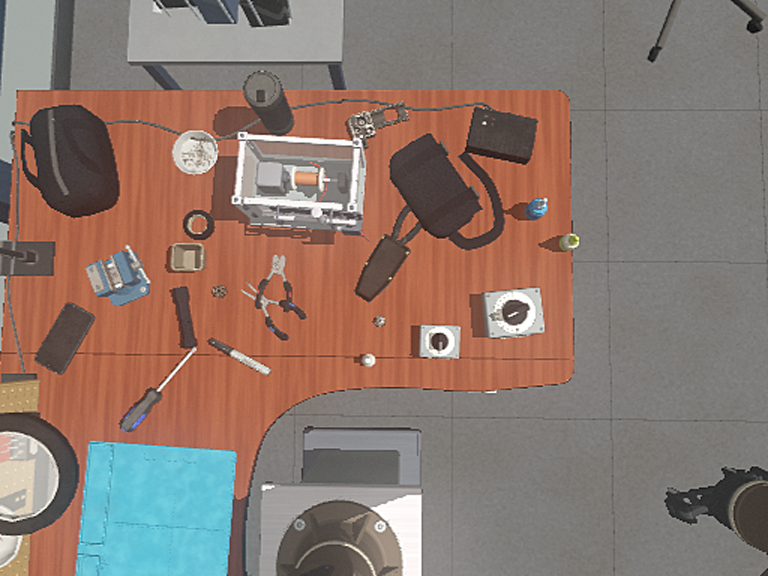

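View pics/side0.png

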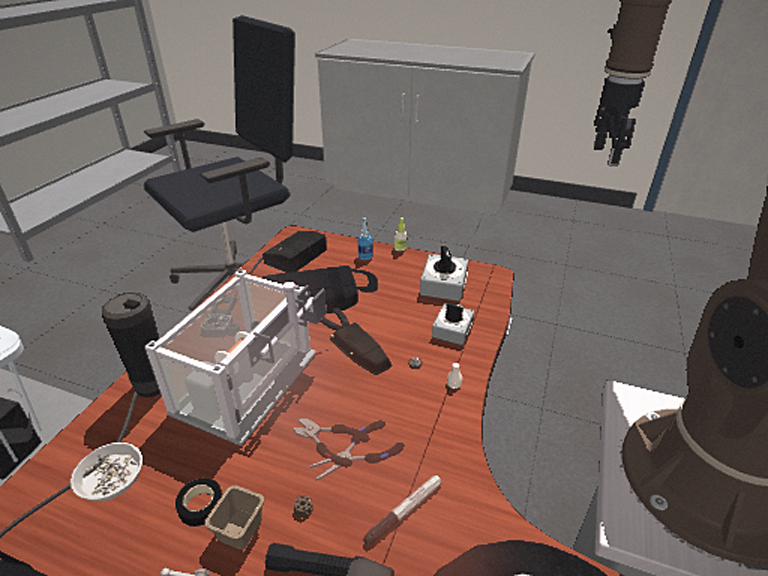

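The top view (1.5x) shows two counters: a small one at (438,341) and a larger one at (514,312). By scale the larger is about 110 mm wide and fits the stated size. The bolt knob is on the guard's front near (318,212). In the side view the larger counter is at (444,272) and the guard at (240,350). I'll check the counter in a close crop.

```bash
python3 - <<'E'
from h import *
s=read_state();print(np.round(s['eef_rot'],3),s['finger_gap'],s['wrist_force'])
c=capture('top')
a=c['color'][180:240,310:380][:,:,::-1]
cc=cv2.resize(a,None,fx=6,fy=6,interpolation=cv2.INTER_CUBIC)
cw=capture('wrist');o,d=ray(cw,(256,192));print('wrist cam',o,d,cw['fx'])
b=c['color'][120:180,140:260][:,:,::-1]
b=cv2.resize(b,(720,360),interpolation=cv2.INTER_CUBIC)[:230]
cv2.imwrite('pics/c1.png',np.vstack([np.hstack([cc,np.zeros((360,300,3),np.uint8)]),np.hstack([b])]))
# counter box outline
g=cv2.cvtColor(c['color'],cv2.COLOR_RGB2HSV)
m=((g[:,:,1]<50)&(g[:,:,2]>110)).astype(np.uint8)
for (x,y,w,h) in [(310,180,70,60),(270,205,50,45)]:
    mm=np.zeros_like(m);mm[y:y+h,x:x+w]=m[y:y+h,x:x+w]
    cs,_=cv2.findContours(mm,cv2.RETR_EXTERNAL,cv2.CHAIN_APPROX_NONE)
    k=max(cs,key=cv2.contourArea);r=cv2.minAreaRect(k);P=np.array([atz(c,p,.044)[:2] for p in cv2.boxPoints(r)])
    print(r,P.round(3).tolist(),P.mean(0),[np.linalg.norm(P[i]-P[i-1]).round(3) for i in range(4)])
E
```

```text
[[ 0.936  0.351 -0.   ]
 [ 0.351 -0.936  0.   ]
 [-0.    -0.    -1.   ]] 0.08543871178665398 [-0.44776516  0.40678336  0.38837119]
wrist cam [ 0.2918969  -0.55705577  0.37447267] [-0.27648404 -0.1095811  -0.95480726] 284.5059157636367
((342.3515319824219, 208.48805236816406), (31.663976669311523, 37.739723205566406), 83.2901611328125) [[0.532, -0.275], [0.546, -0.384], [0.454, -0.394], [0.441, -0.285]] [ 0.49324113 -0.33450451] [np.float64(0.092), np.float64(0.11), np.float64(0.092), np.float64(0.109)]
((292.6639099121094, 227.39382934570312), (26.608888626098633, 21.886493682861328), 2.602562189102173) [[0.406, -0.151], [0.47, -0.153], [0.467, -0.23], [0.404, -0.228]] [ 0.43676204 -0.1904273 ] [np.float64(0.077), np.float64(0.064), np.float64(0.077), np.float64(0.063)]
```

View pics/c1.png

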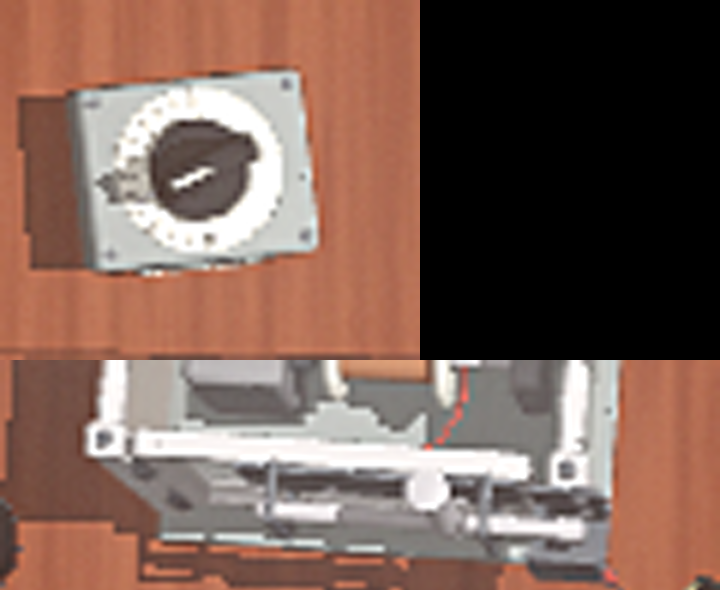

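The crop shows the larger counter measuring 92x110 mm, so it is the one meant. Its white pointer line runs left and down at about (195,178), which puts the knob near 1.3 rad from zero. The bolt knob's cap is at (428,490) on the gate. Next I go above the counter and align with the bar.

Emit:
{"fn": "send_rows", "kwargs": {
  "translation": [
    [344,-138,30],
    [344,-138,30],
    [344,-138,30],
    [344,-138,30],
    [344,-138,30],
    [344,-138,30],
    [344,-138,30],
    [344,-138,30],
    [344,-138,30],
    [344,-138,30],
    [344,-138,30],
    [344,-138,30],
    [344,-138,30],
    [344,-138,30],
    [344,-138,30]
  ],
  "dr": [
    [0,0,1.55],
    [0,0,1.55],
    [0,0,1.55],
    [0,0,1.55],
    [0,0,1.55],
    [0,0,1.55],
    [0,0,1.55],
    [0,0,1.55],
    [0,0,1.55],
    [0,0,1.55],
    [0,0,1.55],
    [0,0,1.55],
    [0,0,1.55],
    [0,0,1.55],
    [0,0,1.55]
  ],
  "grip": 1
}}

```text
time_s: 2.65
tool_pos: [0.4932, -0.3351, 0.2093]
eef_rot: [[0.373, -0.928, -0.0], [-0.928, -0.373, -0.0], [0.0, 0.0, -1.0]]
wrist_force: [-0.3, -0.6, 0.0]
finger_gap: 0.0854
grip_force: 0.0
```

```bash
python3 - <<'E'
from h import *
s=read_state();print(s['time_s'],s['tool_pos'],np.round(s['eef_rot'],3).tolist(),np.round(s['joints'],2))
c=capture('wrist');save(c,'w1.png',s=1.5)
for t in('counter','knob_grip'):
    print(t,[(d['confidence'],d['uv'],atz(c,d['uv'],.075 if 'k' in t else 0).round(4)) for d in place_of(t,c)])
E
```

```text
2.65 [ 0.49318537 -0.33511428  0.20932739] [[0.373, -0.928, -0.0], [-0.928, -0.373, -0.0], [0.0, 0.0, -1.0]] [ 0.32  0.42  0.26  1.7  -0.12  1.04 -2.14]
counter [(0.81, [253.4, 175.0], array([ 0.4908, -0.3276,  0.    ])), (0.7, [249.8, 278.1], array([ 0.4403, -0.1876,  0.    ]))]
knob_grip [(0.91, [251.8, 186.8], array([ 0.4946, -0.3331,  0.075 ])), (0.69, [249.8, 302.3], array([ 0.4463, -0.2058,  0.075 ]))]
```

View pics/w1.png

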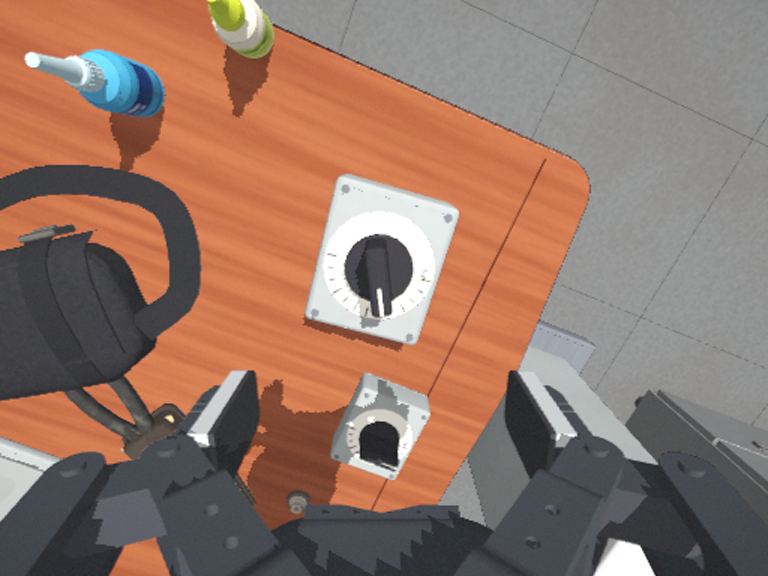

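The wrist view shows the large counter's knob at (380,275), with the bar running from (373,240) to (383,312) and the white pointer at its lower end. The small counter is at (380,430).

```bash
python3 - <<'E'
from h import *
c=capture('wrist')
f=lambda l,z:np.array([atz(c,np.array(p)/1.5,z)[:2] for p in l])
b=f([(373,240),(383,312)],.088);d=b[1]-b[0];print('bar',b,b.mean(0),np.linalg.norm(d),np.arctan2(d[1],d[0]))
k=f([(345,176),(458,206),(412,345),(306,318)],.044);print(k,k.mean(0))
for i,j in((3,0),(2,1)):pass
# local gradient orientation of white tick and gray box
im=c['color'];g=cv2.cvtColor(im,cv2.COLOR_RGB2HSV)
m=((g[:,:,1]<50)&(g[:,:,2]>110)).astype(np.uint8);m[:110]=0;m[235:]=0;m[:,:195]=0;m[:,315:]=0
k=max(cv2.findContours(m,0,1)[0],key=cv2.contourArea);r=cv2.boxPoints(cv2.minAreaRect(k))
P=np.array([atz(c,p,.044)[:2] for p in r]);print(P,P.mean(0))
for i in range(4):
    e=P[i]-P[i-1];print(np.linalg.norm(e),np.arctan2(e[1],e[0]))
E
```

```text
bar [[ 0.50778103 -0.35942746]
 [ 0.48475345 -0.31839028]] [ 0.49626724 -0.33890887] 0.047056557656777964 2.082151562117358
[[ 0.53923247 -0.38515267]
 [ 0.45934135 -0.39543269]
 [ 0.44761237 -0.28632957]
 [ 0.53058643 -0.27713653]] [ 0.49419316 -0.33601287]
[[ 0.53751032 -0.27709444]
 [ 0.54455931 -0.38666828]
 [ 0.45785272 -0.39625131]
 [ 0.44081006 -0.28474471]] [ 0.4951831  -0.33618968]
0.09700239918803838 0.07894877384376456
0.10980034654001858 -1.5065538708156452
0.08723454730086869 -3.031516931730514
0.11280148585649975 1.7224625398774238
```

Emit:
{"fn": "send_rows", "kwargs": {
  "translation": [
    [3,-1,40],
    [3,-1,80],
    [3,-1,110],
    [3,-1,130],
    [3,-1,143],
    [3,-1,143]
  ],
  "dr": [
    [0,0,-0.1],
    [0,0,-0.1],
    [0,0,-0.1],
    [0,0,-0.1],
    [0,0,-0.1],
    [0,0,-0.1]
  ]
}}

```text
time_s: 3.35
tool_pos: [0.4934, -0.3367, 0.0633]
eef_rot: [[0.462, -0.887, -0.004], [-0.887, -0.462, 0.003], [-0.004, 0.003, -1.0]]
wrist_force: [-0.7, 0.8, 0.4]
finger_gap: 0.0852
grip_force: 0.0
```

Emit:
{"fn": "send_rows", "kwargs": {
  "translation": [
    [0,0,0],
    [0,0,0],
    [0,0,0],
    [0,0,0],
    [0,0,0],
    [0,0,0],
    [0,0,0],
    [0,0,0]
  ],
  "dr": [
    [0,0,0],
    [0,0,0],
    [0,0,0],
    [0,0,0],
    [0,0,0],
    [0,0,0],
    [0,0,0],
    [0,0,0]
  ],
  "grip": 0,
  "squeeze": 40
}}

```text
time_s: 4.02
tool_pos: [0.4965, -0.3375, 0.0673]
eef_rot: [[0.462, -0.887, 0.002], [-0.887, -0.462, -0.0], [0.002, -0.002, -1.0]]
wrist_force: [1.8, 2.7, 6.9]
finger_gap: 0.0133
grip_force: 44.8
```

```bash
python3 - <<'E'
from h import *
s=read_state()
print(s['time_s'],s['tool_pos'],s['wrist_force'],s['wrist_torque'],s['finger_gap'],s['grip_force'],np.round(s['joints'],2))
E
```

```text
4.0167 [ 0.4965076  -0.3374875   0.06726346] [1.77519031 2.7036114  6.94249811] [ 0.36609964 -0.35787555 -0.04725115] 0.013297795877593718 44.824100732803345 [ 0.37  0.59  0.2   1.82 -0.16  0.75 -2.01]
```

Emit:
{"fn": "send_rows", "kwargs": {
  "translation": [
    [0,0,0],
    [0,0,0],
    [0,0,0],
    [0,0,0],
    [0,0,0],
    [0,0,0],
    [0,0,0],
    [0,0,0],
    [0,0,0],
    [0,0,0],
    [0,0,0],
    [0,0,0],
    [0,0,0]
  ],
  "dr": [
    [0,0,-0.1],
    [0,0,-0.2],
    [0,0,-0.3],
    [0,0,-0.4],
    [0,0,-0.5],
    [0,0,-0.6],
    [0,0,-0.7],
    [0,0,-0.8],
    [0,0,-0.9],
    [0,0,-0.98],
    [0,0,-1.05],
    [0,0,-1.1],
    [0,0,-1.1]
  ]
}}

```text
time_s: 5.1
tool_pos: [0.4977, -0.3358, 0.0673]
eef_rot: [[1.0, 0.014, 0.004], [0.014, -1.0, 0.001], [0.004, -0.001, -1.0]]
wrist_force: [5.9, 7.4, 4.8]
finger_gap: 0.0133
grip_force: 44.8
```

```bash
python3 - <<'E'
from h import *
s=read_state()
R_=np.array(s['eef_rot']);print(s['wrist_force'],s['wrist_torque'],s['finger_gap'],s['grip_force'],np.arctan2(R_[1,0],R_[0,0]))
E
```

```text
[5.85498144 7.44247537 4.79931312] [ 1.34989896 -1.03052817  0.02741931] 0.013333249534348179 44.768028259277344 0.014300025413573622
```

Emit:
{"fn": "send_rows", "kwargs": {
  "translation": [
    [0,0,0],
    [0,0,0],
    [0,0,0]
  ],
  "dr": [
    [0,0,-0.05],
    [0,0,-0.1],
    [0,0,-0.1]
  ]
}}

```text
time_s: 5.35
tool_pos: [0.4976, -0.3356, 0.0673]
eef_rot: [[0.994, 0.114, 0.004], [0.114, -0.994, 0.001], [0.004, -0.001, -1.0]]
wrist_force: [4.6, 7.4, 5.7]
finger_gap: 0.0131
grip_force: 44.8
```

```bash
cat > st.py <<'E'
from h import *
s=read_state()
R_=np.array(s['eef_rot']);print(s['time_s'],s['tool_pos'],s['wrist_force'],s['wrist_torque'],s['finger_gap'],s['grip_force'],np.arctan2(R_[1,0],R_[0,0]))
E
python3 st.py
```

```text
5.35 [ 0.497647   -0.33558904  0.06725153] [4.59703279 7.4299012  5.70852227] [ 1.51409354 -1.07933103 -0.14437923] 0.013067283889186064 44.78482961654663 0.11377794929404479
```

Emit:
{"fn": "send_rows", "kwargs": {
  "translation": [
    [0,0,0],
    [0,0,0],
    [0,0,0]
  ],
  "dr": [
    [0,0,-0.05],
    [0,0,-0.1],
    [0,0,-0.1]
  ]
}}

```text
time_s: 5.6
tool_pos: [0.4977, -0.3356, 0.0674]
eef_rot: [[0.978, 0.207, 0.004], [0.207, -0.978, 0.002], [0.005, -0.001, -1.0]]
wrist_force: [5.9, 9.8, 7.4]
finger_gap: 0.0137
grip_force: 93.1
```

```bash
python3 st.py
```

```text
5.6 [ 0.49771589 -0.33556532  0.06739502] [5.89996242 9.786228   7.37628683] [ 1.82436641 -1.23599379 -2.61467   ] 0.013663625361974175 93.05078476667404 0.2088946204397116
```

Emit:
{"fn": "send_rows", "kwargs": {
  "translation": [
    [0,0,0],
    [0,0,0],
    [0,0,0]
  ],
  "dr": [
    [0,0,0.04],
    [0,0,0.06],
    [0,0,0.06]
  ]
}}

```text
time_s: 5.85
tool_pos: [0.4977, -0.3356, 0.0673]
eef_rot: [[0.989, 0.147, 0.004], [0.147, -0.989, 0.002], [0.004, -0.001, -1.0]]
wrist_force: [5.1, 7.8, 5.3]
finger_gap: 0.0136
grip_force: 55.5
```

```bash
python3 st.py
```

```text
5.85 [ 0.49770012 -0.33555928  0.06731568] [5.06425518 7.80737749 5.26319227] [ 1.60149842 -1.15595774 -1.2186997 ] 0.013590304720542762 55.49585044384003 0.147115580493401
```

Emit:
{"fn": "send_rows", "kwargs": {
  "translation": [
    [0,0,0],
    [0,0,0],
    [0,0,0],
    [0,0,0],
    [0,0,0],
    [0,0,0]
  ],
  "dr": [
    [0,0,0],
    [0,0,0],
    [0,0,0],
    [0,0,0],
    [0,0,0],
    [0,0,0]
  ],
  "grip": 1
}}

```text
time_s: 6.35
tool_pos: [0.4949, -0.3379, 0.0662]
eef_rot: [[0.989, 0.148, -0.0], [0.148, -0.989, -0.0], [-0.0, 0.0, -1.0]]
wrist_force: [0.1, 0.0, 0.4]
finger_gap: 0.0839
grip_force: 0.0
```

Emit:
{"fn": "send_rows", "kwargs": {
  "translation": [
    [0,0,-30],
    [0,0,-60],
    [0,0,-100],
    [0,0,-140],
    [0,0,-180],
    [0,0,-200],
    [0,0,-200]
  ],
  "dr": [
    [0,0,0],
    [0,0,0],
    [0,0,0],
    [0,0,0],
    [0,0,0],
    [0,0,0],
    [0,0,0]
  ]
}}

```text
time_s: 6.93
tool_pos: [0.4973, -0.3389, 0.2722]
eef_rot: [[0.989, 0.148, 0.008], [0.148, -0.989, -0.005], [0.007, 0.006, -1.0]]
wrist_force: [0.7, -0.0, -0.3]
finger_gap: 0.0857
grip_force: 0.0
```

```bash
python3 - <<'E'
from h import *
s=read_state();print(s['time_s'],s['tool_pos'],np.round(s['eef_rot'],3).tolist(),np.round(s['joints'],2))
c=capture('wrist');t=capture('top')
uv=proj(c,[[.4952,-.337,.088]])[0];print(uv)
x,y=(uv-60).astype(int);x=max(x,0);y=max(y,0)
a=cv2.resize(c['color'][y:y+120,x:x+120],(400,400),interpolation=cv2.INTER_CUBIC)
b=cv2.resize(t['color'][125:165,190:250],(400,267),interpolation=cv2.INTER_CUBIC);b=np.vstack([b,np.zeros((133,400,3),np.uint8)])
cv2.imwrite('pics/k1.png',np.hstack([a,b])[:,:,::-1])
for n in('top','side'):
    q=capture(n)
    for tt,z in(('gate_hinge',.13),('bolt_knob',.18),('guard',0)):
        print(n,tt,[(round(d['confidence'],2),np.array(d['uv']).round(1).tolist(),atz(q,d['uv'],z).round(4).tolist()) for d in place_of(tt,q)])
E
```

```text
6.9333 [ 0.49728833 -0.33891952  0.27218372] [[0.989, 0.148, 0.008], [0.148, -0.989, -0.005], [0.007, 0.006, -1.0]] [ 0.62  0.38 -0.16  1.58  0.06  1.18 -0.97]
[252.24992708 176.42720079]
top gate_hinge [(0.6, [164.0, 134.5], [0.6906, 0.1731, 0.13]), (0.36, [205.0, 143.9], [0.6646, 0.0579, 0.13]), (0.22, [253.1, 218.6], [0.4594, -0.0777, 0.13])]
top bolt_knob [(0.55, [215.1, 141.3], [0.6618, 0.0237, 0.18])]
top guard [(0.55, [205.0, 143.8], [0.6906, 0.0774, 0.0])]
side gate_hinge []
side bolt_knob [(0.54, [192.4, 195.4], [0.6631, 0.0251, 0.18]), (0.52, [243.3, 170.0], [0.5929, -0.1238, 0.18])]
side guard [(0.88, [178.9, 260.9], [0.6923, 0.0802, 0.0])]
```

View pics/k1.png

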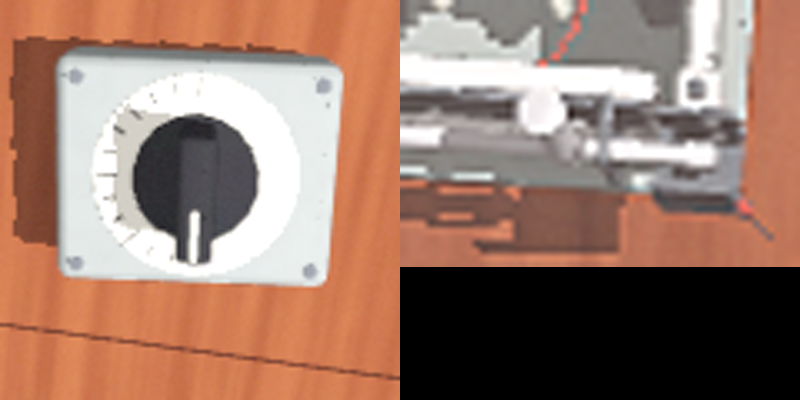

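The wrist crop shows the pointer straight towards the front, with the bar parallel to the box side, so the counter is zeroed. The bolt's cap is at (540,110) in the right-hand crop. Next I go above the bolt knob.

Emit:
{"fn": "send_rows", "kwargs": {
  "translation": [
    [217,-337,-10],
    [217,-337,-10],
    [217,-337,-10],
    [217,-337,-10],
    [217,-337,-10],
    [217,-337,-10],
    [217,-337,-10],
    [217,-337,-10],
    [217,-337,-10],
    [217,-337,-10],
    [217,-337,-10],
    [217,-337,-10],
    [217,-337,-10],
    [217,-337,-10]
  ],
  "dr": [
    [0,0,0.21],
    [0,0,0.21],
    [0,0,0.21],
    [0,0,0.21],
    [0,0,0.21],
    [0,0,0.21],
    [0,0,0.21],
    [0,0,0.21],
    [0,0,0.21],
    [0,0,0.21],
    [0,0,0.21],
    [0,0,0.21],
    [0,0,0.21],
    [0,0,0.21]
  ]
}}

```text
time_s: 8.6
tool_pos: [0.6596, 0.0258, 0.2761]
eef_rot: [[0.998, -0.064, -0.0], [-0.064, -0.998, -0.001], [-0.0, 0.001, -1.0]]
wrist_force: [-0.5, 0.3, -0.3]
finger_gap: 0.0853
grip_force: 0.0
```

```bash
python3 - <<'E'
from h import *
s=read_state();print(s['time_s'],s['tool_pos'],np.round(s['eef_rot'],3).tolist(),np.round(s['joints'],2))
c=capture('wrist');save(c,'w2.png',s=1.5)
for tt,z in(('gate_hinge',.13),('bolt_knob',.18),('bolt',.2),('keeper',.1),('guard',0)):
    print(tt,[(round(d['confidence'],2),np.array(d['uv']).round(1).tolist(),atz(c,d['uv'],z).round(4).tolist()) for d in place_of(tt,c)])
E
```

```text
8.6 [0.6595718  0.02576795 0.27611723] [[0.998, -0.064, -0.0], [-0.064, -0.998, -0.001], [-0.0, 0.001, -1.0]] [ 0.02  0.48 -0.21  1.41  0.1   1.26 -1.84]
gate_hinge [(0.86, [98.0, 163.5], [0.6893, 0.1815, 0.13])]
bolt_knob [(0.69, [243.1, 199.5], [0.6588, 0.0361, 0.18])]Traceback (most recent call last):
  File "<stdin>", line 5, in <module>
ValueError: it knows: bobbin, bolt_knob, cap, counter, gate_hinge, gear, glue, guard, keeper, knob_grip, marker, oil
```

View pics/w2.png

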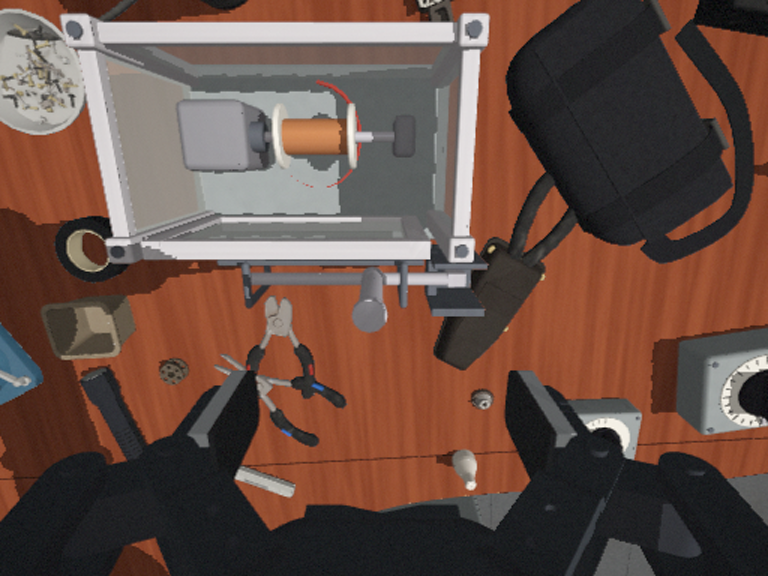

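The wrist view shows the knob's cap at (370,316), its post rising from (371,275), the front post tops at (118,251) and (461,250), and the keeper at (458,295).

```bash
python3 - <<'E'
from h import *
c=capture('wrist')
print('cap',atz(c,(370/1.5,316/1.5),.204).round(4))
a=atz(c,(118/1.5,251/1.5),.152);b=atz(c,(461/1.5,250/1.5),.152);d=a-b
psi=-np.arctan2(d[0],d[1]);print(a.round(4),b.round(4),'psi',psi)
ds=[ray(c,(370/1.5,316/1.5))]
for n in('top','side'):
    q=capture(n);r=[x for x in place_of('bolt_knob',q)]
    print(n,[(x['uv'],atz(q,x['uv'],.18).round(4)) for x in r])
E
```

```text
cap [0.6575 0.033  0.204 ]
[0.6907 0.1885 0.152 ] [ 0.6776 -0.0237  0.152 ] psi -0.061390774176048254
top [([212.6, 139.7], array([0.6661, 0.0304, 0.18  ]))]
side [([194.1, 194.5], array([0.6611, 0.0205, 0.18  ])), ([267.2, 167.5], array([ 0.5377, -0.1585,  0.18  ]))]
```

Emit:
{"fn": "send_rows", "kwargs": {
  "translation": [
    [-1,-6,30],
    [-1,-6,60],
    [-1,-6,85],
    [-1,-6,100],
    [-1,-6,106],
    [-1,-6,106]
  ],
  "dr": [
    [0,0,0],
    [0,0,0],
    [0,0,0],
    [0,0,0],
    [0,0,0],
    [0,0,0]
  ]
}}

```text
time_s: 9.5
tool_pos: [0.6584, 0.0337, 0.1688]
eef_rot: [[0.998, -0.061, -0.003], [-0.061, -0.998, -0.0], [-0.003, 0.0, -1.0]]
wrist_force: [-0.9, -0.1, -0.5]
finger_gap: 0.0851
grip_force: 0.0
```

```bash
python3 - <<'E'
from h import *
s=read_state();print(s['tool_pos'],s['wrist_force'])
c=capture('wrist');save(c,'w3.png',s=1.5)
E
```

```text
[0.65836263 0.03365575 0.16883816] [-0.9333019  -0.0555435  -0.53756716]
```

View pics/w3.png

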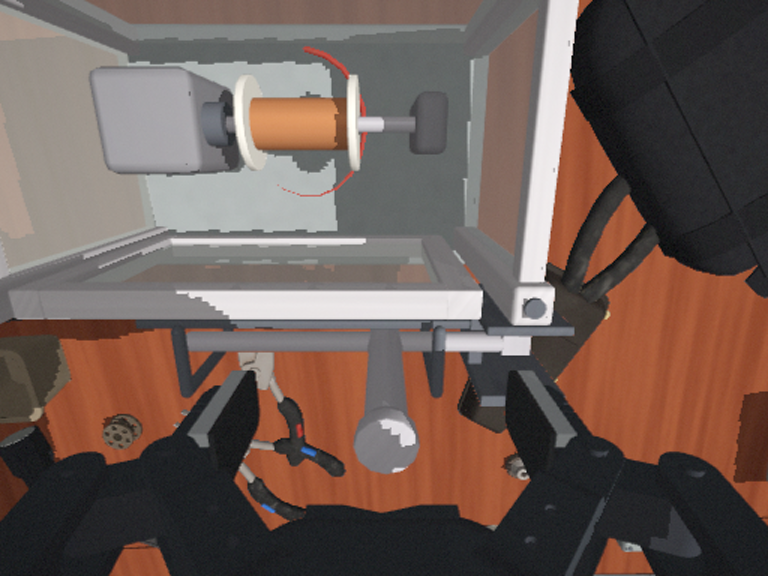

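The cap at (387,440) stands between the open fingers, whose midpoint is about (381,410). I close on the post now.

Emit:
{"fn": "send_rows", "kwargs": {
  "translation": [
    [0,0,0],
    [0,0,0],
    [0,0,0],
    [0,0,0],
    [0,0,0],
    [0,0,0],
    [0,0,0],
    [0,0,0]
  ],
  "dr": [
    [0,0,0],
    [0,0,0],
    [0,0,0],
    [0,0,0],
    [0,0,0],
    [0,0,0],
    [0,0,0],
    [0,0,0]
  ],
  "grip": 0,
  "squeeze": 50
}}

```text
time_s: 10.22
tool_pos: [0.6594, 0.0338, 0.1708]
eef_rot: [[0.998, -0.061, 0.001], [-0.061, -0.998, -0.0], [0.001, 0.0, -1.0]]
wrist_force: [-1.0, 0.5, 4.2]
finger_gap: 0.0163
grip_force: 48.4
```

```bash
python3 - <<'E'
from h import *
c=capture('wrist');save(c,'w4.png',s=1.5)
print(np.round(read_state()['eef_rot'],3).tolist())
E
python3 st.py
```

```text
[[0.998, -0.061, 0.001], [-0.061, -0.998, -0.0], [0.001, 0.0, -1.0]]
10.2667 [0.65941014 0.03379704 0.1708021 ] [-1.31061721 -0.35741899  5.50193815] [-0.08124986  0.21580035  0.01328653] 0.015744135834209652 48.33015318727121 -0.06133612479075079
```

View pics/w4.png

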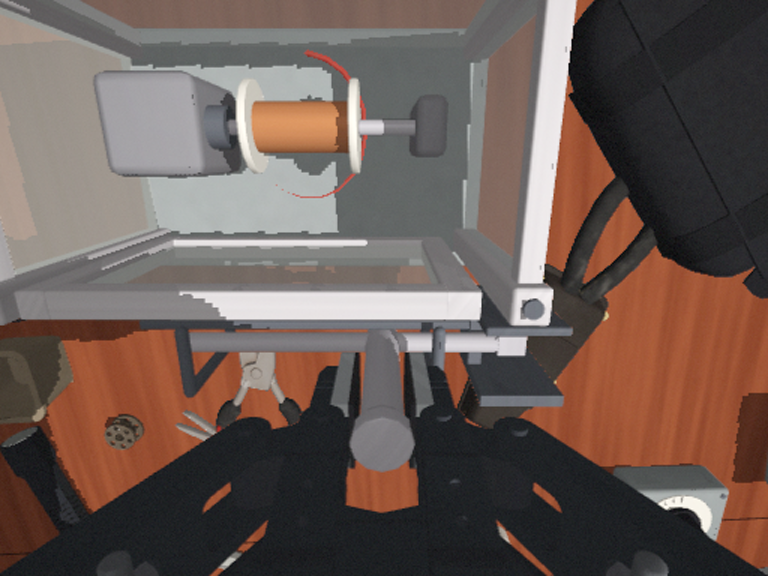

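The pads hold the post below the cap at (382,440). I lift next, then draw.

Emit:
{"fn": "send_rows", "kwargs": {
  "translation": [
    [0,0,-4],
    [0,0,-8],
    [0,0,-12],
    [0,0,-13],
    [0,0,-13]
  ],
  "dr": [
    [0,0,0],
    [0,0,0],
    [0,0,0],
    [0,0,0],
    [0,0,0]
  ]
}}

```text
time_s: 10.68
tool_pos: [0.6593, 0.0338, 0.1837]
eef_rot: [[0.998, -0.061, 0.0], [-0.061, -0.998, -0.0], [0.0, 0.0, -1.0]]
wrist_force: [1.4, -0.6, -1.2]
finger_gap: 0.0159
grip_force: 49.0
```

```bash
python3 st.py
```

```text
10.6833 [0.65932847 0.03382515 0.18365664] [ 1.36831387 -0.61592836 -1.1965174 ] [-0.04378515 -0.20332598 -0.02693552] 0.015881823477320412 49.025446699233726 -0.0613355381684305
```

Emit:
{"fn": "send_rows", "kwargs": {
  "translation": [
    [0,-4,0],
    [0,-8,0],
    [0,-12,0],
    [0,-16,0],
    [0,-20,0],
    [0,-20,0]
  ],
  "dr": [
    [0,0,0],
    [0,0,0],
    [0,0,0],
    [0,0,0],
    [0,0,0],
    [0,0,0]
  ]
}}

```text
time_s: 11.18
tool_pos: [0.6604, 0.0555, 0.1833]
eef_rot: [[0.998, -0.06, 0.0], [-0.06, -0.998, 0.001], [0.0, -0.001, -1.0]]
wrist_force: [1.3, 1.2, -1.9]
finger_gap: 0.0156
grip_force: 49.0
```

```bash
python3 st.py
```

```text
11.1833 [0.66041549 0.05551696 0.18325337] [ 1.28630175  1.15501765 -1.87186488] [ 0.12948378 -0.36743151 -0.05300663] 0.015614362114902369 49.04042606125586 -0.059727020582682595
```

Emit:
{"fn": "send_rows", "kwargs": {
  "translation": [
    [0,-4,0],
    [0,-8,0],
    [0,-12,0],
    [0,-16,0],
    [0,-17,0],
    [0,-17,0]
  ],
  "dr": [
    [0,0,0],
    [0,0,0],
    [0,0,0],
    [0,0,0],
    [0,0,0],
    [0,0,0]
  ]
}}

```text
time_s: 11.68
tool_pos: [0.6615, 0.0717, 0.1834]
eef_rot: [[0.998, -0.06, 0.0], [-0.06, -0.998, 0.001], [0.0, -0.001, -1.0]]
wrist_force: [1.9, 0.4, -2.0]
finger_gap: 0.0162
grip_force: 49.0
```

```bash
python3 - <<'E'
from h import *
c=capture('wrist');save(c,'w5.png',s=1.5)
E
python3 st.py
```

```text
11.7333 [0.66156974 0.07146563 0.18338748] [ 1.45944389  0.69040343 -2.13944362] [ 0.08215411 -0.33155393 -0.03954993] 0.01619359783088425 49.04047035961412 -0.060631978652097226
```

View pics/w5.png

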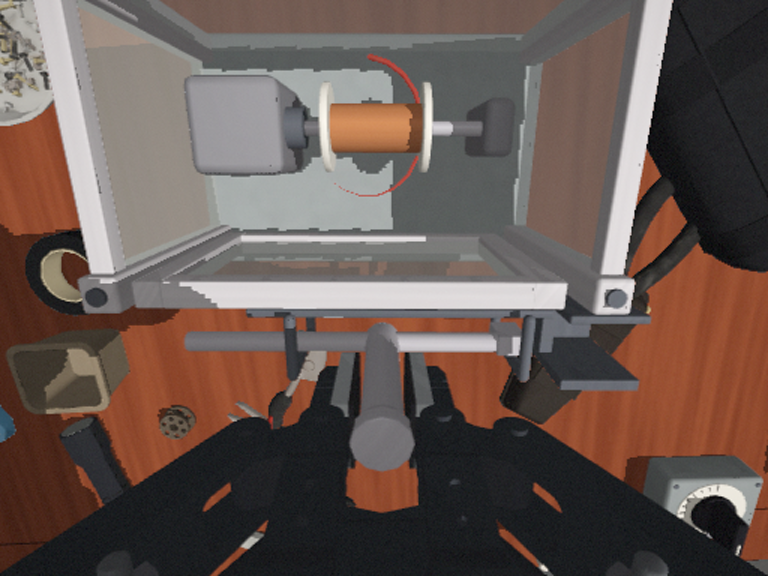

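The bolt nose is now at (510,340), clear of the keeper at (590,370), and about 37 mm is drawn. I swing the gate along its arc next.

Emit:
{"fn": "send_rows", "kwargs": {
  "translation": [
    [-5.4,-1.3,0],
    [-10.8,-2.9,0],
    [-16.1,-4.8,0],
    [-21.3,-6.9,0],
    [-21.3,-6.9,0]
  ],
  "dr": [
    [0,0,0.05],
    [0,0,0.1],
    [0,0,0.15],
    [0,0,0.2],
    [0,0,0.2]
  ]
}}

```text
time_s: 12.15
tool_pos: [0.64, 0.0795, 0.1835]
eef_rot: [[0.966, -0.26, -0.0], [-0.26, -0.966, 0.0], [-0.0, -0.0, -1.0]]
wrist_force: [2.2, -0.1, -2.0]
finger_gap: 0.016
grip_force: 49.0
```

```bash
python3 st.py
```

```text
12.15 [0.63996071 0.07945442 0.18350476] [ 2.22547568 -0.14801744 -1.95432112] [-0.01248982 -0.44592455 -0.10262328] 0.015987973158684044 49.03595166862942 -0.26302584076860847
```

Emit:
{"fn": "send_rows", "kwargs": {
  "translation": [
    [-5.4,-1.3,0],
    [-10.8,-2.9,0],
    [-16.1,-4.8,0],
    [-21.3,-6.9,0],
    [-25.3,-8.8,0],
    [-25.3,-8.8,0],
    [-25.3,-8.8,0]
  ],
  "dr": [
    [0,0,0.05],
    [0,0,0.1],
    [0,0,0.15],
    [0,0,0.2],
    [0,0,0.24],
    [0,0,0.24],
    [0,0,0.24]
  ]
}}

```text
time_s: 12.73
tool_pos: [0.6189, 0.0935, 0.1835]
eef_rot: [[0.878, -0.479, 0.001], [-0.479, -0.878, -0.001], [0.001, 0.0, -1.0]]
wrist_force: [2.2, -0.9, -2.4]
finger_gap: 0.0165
grip_force: 49.0
```

```bash
python3 - <<'E'
from h import *
c=capture('wrist');t=capture('top')
a=cv2.resize(c['color'],(512,384));b=cv2.resize(t['color'][115:185,145:270],(500,280),interpolation=cv2.INTER_CUBIC)[:, 100:388]
b=np.vstack([b,np.zeros((104,288,3),np.uint8)]);cv2.imwrite('pics/w6.png',np.hstack([a,b])[:,:,::-1])
E
python3 st.py
```

```text
12.8333 [0.61906455 0.09338813 0.18341311] [ 3.01812098 -0.79043673 -1.67154651] [-0.20365166 -0.45736122  0.04096879] 0.016012797149511832 49.029088391689584 -0.49990035985889203
```

View pics/w6.png

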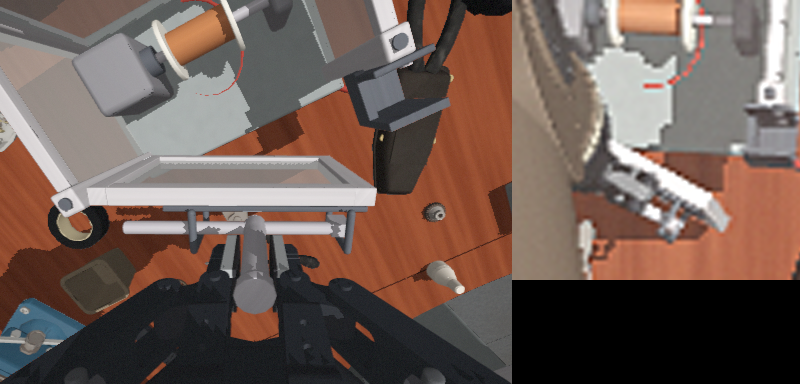

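The gate's bar lies square to the tool at (230,197), which has turned 0.44 rad (25°). The bolt nose is still drawn back against its guide at (345,228). I let it settle and check.

Emit:
{"fn": "send_rows", "kwargs": {
  "translation": [
    [0,0,0],
    [0,0,0],
    [0,0,0],
    [0,0,0],
    [0,0,0],
    [0,0,0]
  ],
  "dr": [
    [0,0,0],
    [0,0,0],
    [0,0,0],
    [0,0,0],
    [0,0,0],
    [0,0,0]
  ]
}}

```text
time_s: 13.33
tool_pos: [0.6185, 0.0939, 0.1833]
eef_rot: [[0.877, -0.481, 0.0], [-0.481, -0.877, -0.0], [0.0, 0.0, -1.0]]
wrist_force: [2.2, -1.4, -2.2]
finger_gap: 0.0159
grip_force: 49.0
```

```bash
python3 st.py; python3 -c "
from bench import finish_job;print(finish_job())"
```

```text
13.3333 [0.61850421 0.09390119 0.18327603] [ 2.19696092 -1.36957717 -2.2371421 ] [-0.27476933 -0.49367604 -0.00251106] 0.01593728787822392 49.035649040015414 -0.5012490334344728
the job is handed in; nothing more can be done
None
```

The job is handed in at 13.3 s: the counter knob was turned back to its zero stop, the bolt lifted about 13 mm and drawn about 37 mm, and the gate is held about 25° open; the hand-in gave no verdict.

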